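# Sanitise a pump inlet and hold the pipe spool to it for clamping

### The job

I am about to clamp the short steel pipe spool onto the inlet of the transfer pump and need a third hand. First mist the orange gasket on the inlet: press the cap of the fixed sanitiser bottle right down and let it come back up; then take the spool out of its drip rack and press one end squarely and centred onto the gasket with a steady push of about 12 newtons (never ramming it), gripping it well back from the joint so that I can get the clamp round. Finish while still holding it there under that push, and leave the loose clamp, the beaker and the amber bottle alone.

Things in the scene. Friction and masses are not known exactly. Their poses are not given: they have to be found in the camera images.
- pump: Fixed transfer pump: blue motor, steel casing 116 mm across, in front a 38 mm inlet pipe 48 mm long with a 50.5 mm flange, its level axis 115 mm above the bench. Capped outlet rises 72 mm behind the gasket to 225 mm high; terminal box to 216 mm. Origin: on the bench right below the gasket's outer face; x points out of the inlet, away from the motor (which reaches back to x = -335 mm), z up.
- gasket: Soft orange ring gasket, 50.5 mm across, already seated on the pump's inlet flange. Origin: centre of its outer face, 115 mm above the bench; x points straight out of the inlet (level), z up. It is springy: it gives 1 mm for each 8 N pressed on it, up to 3 mm, then the push meets hard metal.
- spool_mid (a point): Pipe spool: straight polished steel pipe 152 mm long, 38 mm outside diameter, with a 50.5 mm flange at each end (each flange and its taper take up the last 6 mm), 0.25 to 0.5 kg; both ends alike, either may go to the pump. This point is its centre; x runs along the pipe. It starts lying level in the rack, its axis 62 mm above the bench.
- spool_end_a (a point): Centre of the spool's end face at +76 mm along its x; axes as the spool.
- spool_end_b (a point): Centre of the spool's end face at -76 mm along its x; axes as the spool.
- rack: White plastic drip rack fixed to the bench: base 130 x 80 x 8 mm with two V cradles 10 mm thick, their middles 46 mm either side of the middle, up to 61 mm high, open between them. Origin: centre of its underside; x along the spool that lies in it.
- cap (a joint): How far the sanitiser bottle's cap is pressed down: 0 up, 0.006 m fully down. Sprung: starts to move at 2 N, 8 N holds it fully down; it comes back up by itself.
- cap_top (a point): Centre of the top of the white round cap (23 mm across, blue dot) of the small blue sanitiser bottle, 141 mm above the bench when up. The bottle (47 mm across its bands) is fixed in a steel bracket with a 75 mm square foot, 160 to 200 mm from the gasket, beside the space in front of the inlet, nozzle aimed at the gasket.
- clamp: Loose open steel pipe clamp lying on the bench, about 90 x 80 mm, 14 mm high, to be left alone. Origin: middle of its ring, at bench height.
- beaker: Loose steel beaker, 76 mm across, 85 mm high, to be left alone. Origin: centre of its underside.
- amber: Loose amber glass bottle with red cap, 60 mm across, 145 mm high, to be left alone. Origin: centre of its underside.
There are look-alikes about, which are no part of the job. Leave any purple or yellow look-alike of the part that bears spool_mid alone.

How it is judged:
By the outcome, as a careful person would: the job done as asked, in the order asked, and still so for the second after the job is handed in, while the arm keeps its last pose, push and grip.
It also fails if it takes over 64 s, if anything falls off the work surface, if the arm or the gripper's body presses on something with over 40 N, if the wrist force passes 120 N, or if a joint passes its speed limit or range.

### The arm

A 6-joint arm with a two-finger parallel gripper is mounted at the origin on the work surface. World frame = base frame: x ahead of the robot, y to its left, z up, the work surface at z = 0. Lengths are in m, angles in rad, forces in N, time in s.
With the tool pointing down it reaches from about 0.25 to 0.8 m from the base axis. Payload 8.5 kg.
Tool frame: the origin (TCP) lies midway between the tips of the shut fingers; the grasp point (between the pads) lies 19 mm behind it (r.pinch_z is the distance from the TCP to the grasp point, in m); z points along the fingers, y is the line along which they close (so a half turn about z gives the same grasp; the last joint's range is limited). The gripper opens to 85 mm and grips with 20 to 120 N. Pads are 22 mm wide; open, the fingers measure 114 mm over their backs; the gripper's body (76 mm by 85 mm) begins 54 mm behind the grasp point. The pads swing forward as they close: fully open they stand 13 mm farther back than shut.
Start: joints at [-1.246, 0.238, -0.013, 1.319, 0, 1.571], TCP at [0.168, -0.498, 0.231] pointing down, gripper open.
Joint ranges: [-2.66, 2.66], [-1.03, 1.9], [-1.14, 1.46], [-1.82, 2.27], [-1.45, 1.34], [-3.14, 3.14]. Speed limits (rad/s): [2.22, 2.22, 2.79, 3.14, 3.14, 3.14].

### API

Orientations are given as a unit quaternion [x, y, z, w].
In Python, from bench import r, snapshot, camera_info, ticket, spotter gives the robot as it stands.
- The arm moves only by the shell command python3 -m jog 'ROWS' [FORCE]. ROWS is JSON, a list of rows, each a list of 7 numbers: the shift along the tool's x, y, z as a fraction of full scale, then the turn, a rotation vector about the tool's x, y, z as a fraction of full scale, then the opening in per cent of the stroke, from 0 (shut) to 100 (fully open). A call has 1 to 20 rows; each row shifts and turns the commanded pose from where the row before left it, along the tool's axes as they then stand; what a row does not reach is not made up. Full scale, the value 1, is 20 mm for a shift and 30 degrees for a turn. A row lasts 1/10 s, in which the tool goes at most 50 mm and 8.59 degrees, less where a joint would pass 70% of its speed; a pose out of reach is approached as far as the arm can. A call with a number of a shift or a turn outside -1 to 1 is refused whole. A call with a gripper value outside its range is refused whole. The fingers move at their own pace and stop on an object; FORCE is the grip in N (left out, the last holds). Time passes only in rows, so rows that do not move let the fingers close. It gives the time, the measured TCP pose, the force, the opening and the grip force at its end, in the units of the state.
- r.get_state(): the state, without advancing time (a new reading comes with each control period).
- snapshot(name): name is "side" or "top"; returns (picture, depth): 400x640x3 uint8, red, green, blue; 400x640 float32, m along the optical axis (not along the pixel's ray), 0 where there is no reading.
- camera_info(name): a dict with "camera_matrix" (3x3 intrinsics, pixels), "extrinsics" (4x4, takes a point from world to camera coordinates). Camera axes: x right, y up, looking along -z (the intrinsics and any distortion apply to the point x, -y, -z); pixel columns grow to the right and rows downward; lengths in m; the calibration is good to about 2 mm. A picture is of the moment at which its call begins. camera_info takes no time and is no camera call.
- ticket.hand_in(): hands the job in; it is judged then, once.
Trained networks look in the newest picture that a camera, given by its name, has taken for a name from the list of things; names that differ only in an ending like _2 or _b are one class to them, and where a whole thing is asked for, a point or a joint stands for the part that bears it (a point fixed in the world has none). Each returns a list of dicts, best first, with "score" (0 to 1); they miss things now and then, are a little off and sometimes report something else, mostly with a low value. They report only what shows in the picture. A call takes as long as a camera call. They do not tell look-alikes from the thing itself.
- spotter.look_for(camera, query): "at" ([column, row] in pixels, amid what is visible of it).
- spotter.silhouettes(camera, query): "region" (400x640 bool, what is visible of it) and "at" ([column, row] in pixels, amid what is visible of it).
- spotter.tip_of(camera, query): "at" ([column, row] in pixels: a listed point, or the origin of a listed thing).
The state is a dict: "time_s": time; "joints": joint angles; "qvel": joint speeds; "joint_torque": joint torques, N m; "position": TCP position; "tcp_rot": TCP orientation; "contact_force": force on the tool from outside, world axes, zero at the start; "wrist_torque": the same for the moment, N m; "finger_gap": finger opening in m; "finger_force": force on a finger pad.
Only numpy, scipy, OpenCV 4.12 (cv2) and the standard library are available. Lean on these libraries where they do the work, as an engineer would, in place of code of your own. Each camera call takes 0.05 s, during which the arm holds its last target. There are 200 camera calls.

## Working session

There is one attempt and no reset: what is moved stays moved. The work goes in short steps, Python scripts to look and compute and a shell command to move; the robot and the scene stay as the last step left them, time stands still between calls to the robot, and variables do not carry over. Pictures are saved under pics/ and viewed, at most 10 in all, crops included, and the job is handed in when it is done.

```bash
ls; mkdir -p pics; cat > h.py <<'E'
import numpy as np, cv2
from bench import r, snapshot, camera_info, ticket, spotter
from scipy.spatial.transform import Rotation as R
def cam(n):
    c=camera_info(n); return np.array(c["camera_matrix"]),np.array(c["extrinsics"]),c
def w(n,px,depth=None,z=None):
    K,E,_=cam(n); u,v=px
    d=np.linalg.inv(K)@[u,v,1]; d=np.array([d[0],-d[1],-d[2]])
    Ei=np.linalg.inv(E); o=Ei[:3,3]; dw=Ei[:3,:3]@d
    s=depth if depth is not None else (z-o[2])/dw[2]
    return o+s*dw
def cloud(n,dep,mask=None):
    K,E,_=cam(n); m=dep>0
    if mask is not None: m&=mask
    v,u=np.nonzero(m); d=dep[m]
    p=np.linalg.inv(K)@np.array([u,v,np.ones(len(u))])
    p=np.array([p[0],-p[1],-p[2]])*d; Ei=np.linalg.inv(E)
    return (Ei[:3,:3]@p).T+Ei[:3,3],u,v
def proj(n,P):
    K,E,_=cam(n); p=E[:3,:3]@P+E[:3,3]; q=K@[p[0],-p[1],-p[2]]; return q[:2]/q[2]
E
python3 - <<'E'
from h import *
np.set_printoptions(precision=4,suppress=True)
for n in("top","side"):
    im,d=snapshot(n); cv2.imwrite(f"pics/{n}0.png",im[...,::-1]); np.save(f"{n}0.npy",d)
    c=cam(n)[2]; print(n,{k:v for k,v in c.items() if k not in("extrinsics",)}, np.linalg.inv(cam(n)[1])[:3,3])
    for q in("pump","gasket","spool_mid","spool_end_a","rack","cap_top","clamp","beaker","amber"):
        for t in spotter.tip_of(n,q)[:3]:
            u,v=np.round(t["at"]).astype(int)
            dd=d[min(v,399),min(u,639)]
            print(n,q,round(t["score"],2),u,v,w(n,t["at"],depth=dd) if dd>0 else None)
print(r.get_state())
E
```

```text
pics
top {'camera_matrix': array([[464.5295,   0.    , 325.2209],
       [  0.    , 464.5295, 203.5191],
       [  0.    ,   0.    ,   1.    ]])} [0.3431 0.1652 1.4044]
top pump 0.94 389 196 [ 0.5232 -0.0728  0.0018]
top gasket 0.56 396 187 [ 0.5318 -0.0717  0.1316]
top gasket 0.38 440 158 [ 0.6252 -0.2195  0.0573]
top spool_mid 0.97 200 273 [0.3086 0.4912 0.0444]
top spool_mid 0.84 282 283 [0.2729 0.2559 0.0473]
top spool_mid 0.61 180 187 [0.5589 0.5489 0.0474]
top spool_end_a 0.9 180 294 [0.2509 0.5496 0.0414]
top spool_end_a 0.82 255 281 [0.2811 0.3327 0.0515]
top spool_end_a 0.68 162 171 [0.6096 0.6034 0.0457]
top rack 0.68 251 221 [0.4536 0.3405 0.0718]
top cap_top 0.7 443 156 [ 0.6264 -0.221   0.0874]
top cap_top 0.46 368 134 [0.6819 0.0012 0.1444]
top clamp 0.72 330 231 [0.4216 0.1123 0.    ]
top amber 0.62 270 146 [0.6647 0.2789 0.098 ]
side {'camera_matrix': array([[363.4862,   0.    , 316.1157],
       [  0.    , 363.4862, 196.4671],
       [  0.    ,   0.    ,   1.    ]])} [ 0.3271 -0.7068  0.7838]
side gasket 0.27 300 184 [0.4847 0.2621 0.0627]
side spool_mid 0.84 241 158
[... 385 characters left out ...]
cap_top 0.44 386 210 [ 0.6771 -0.0057  0.1418]
side clamp 0.64 288 233 [0.4188 0.1036 0.0001]
side beaker 0.65 403 316 [ 0.6295 -0.2772  0.0571]
side amber 0.68 354 186 [0.6763 0.2717 0.0208]
{'time_s': 1.0, 'joints': array([-1.246 ,  0.2382, -0.0135,  1.3192, -0.    ,  1.5708]), 'qvel': array([ 0.0013,  0.0008, -0.0012,  0.001 , -0.0007,  0.0019]), 'joint_torque': array([ -0.0022, -53.8587,  34.6696,   0.0028,  -0.0001,  -0.    ]), 'position': array([ 0.1675, -0.4975,  0.2313]), 'tcp_rot': array([ 0.9868,  0.1617, -0.    , -0.    ]), 'contact_force': array([ 0.077 , -0.5091, -0.15  ]), 'wrist_torque': array([-0.0381,  0.0297,  0.0185]), 'finger_force': 0.0, 'finger_gap': 0.0848286178248577}
```

View pics/top0.png

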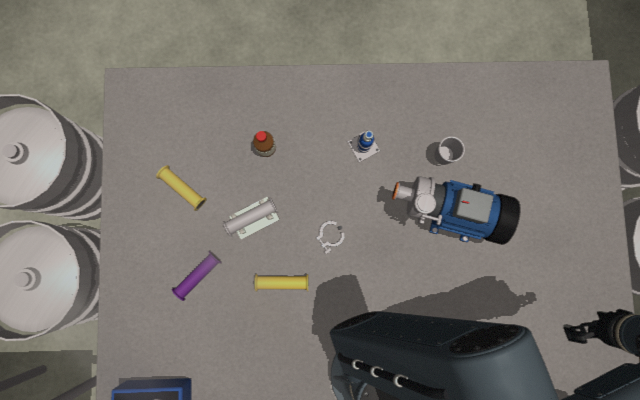

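View pics/side0.png

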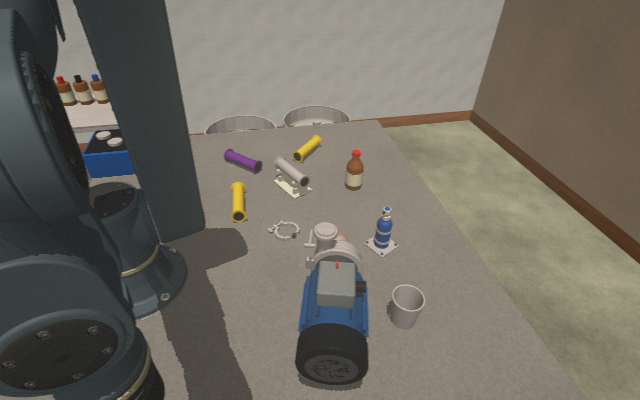

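The top view shows the steel spool in the white rack at (250,217), the gasket at (396,188) with the inlet facing left (+y), the sanitiser at (366,140), the clamp at (331,235), amber at (263,143) and the beaker at (449,152). The purple and yellow pipes are look-alikes. The side view agrees: spool (292,172), cap (387,210).

```bash
cat > m1.py <<'E'
from h import *
np.set_printoptions(precision=4,suppress=True)
for n in("top","side"):
    im=cv2.imread(f"pics/{n}0.png")[...,::-1].astype(int); d=np.load(f"{n}0.npy")
    hsv=cv2.cvtColor(im.astype(np.uint8),cv2.COLOR_RGB2HSV)
    P,u,v=cloud(n,d); H=hsv[v,u]
    # spool
    m=(abs(P[:,0]-.455)<.1)&(abs(P[:,1]-.335)<.11)&(P[:,2]>.066)&(P[:,2]<.12)
    q=P[m]; c,(sz),a=cv2.minAreaRect(q[:,:2].astype(np.float32)*1000)
    print(n,"spool n",m.sum(),"rect",c,sz,a,"ptp z",np.percentile(q[:,2],[2,50,98]), "px",u[m].min(),u[m].max(),v[m].min(),v[m].max())
    b=q[:,:2].mean(0); U,S,V=np.linalg.svd(q[:,:2]-b); t=(q[:,:2]-b)@V[0]
    print("  pca",b,V[0],np.degrees(np.arctan2(V[0,1],V[0,0])),t.min(),t.max(),"mid",b+V[0]*(t.min()+t.max())/2)
    # gasket orange
    m=(H[:,0]>3)&(H[:,0]<16)&(H[:,1]>130)&(abs(P[:,0]-.53)<.08)&(abs(P[:,1]+.06)<.08)&(P[:,2]>.05)
    print("  gasket",m.sum(),P[m].mean(0) if m.sum() else "",P[m].min(0) if m.sum() else "",P[m].max(0) if m.sum() else "", u[m].mean() if m.sum() else 0,v[m].mean() if m.sum() else 0)
    # motor+pump blue
    m=(H[:,0]>100)&(H[:,0]<125)&(H[:,1]>120)&(P[:,2]>.02)&(P[:,1]<-.1)&(P[:,1]>-.5)&(abs(P[:,0]-.5)<.2)
    q=P[m]; print("  motor",m.sum(),cv2.minAreaRect(q[:,:2].astype(np.float32)*1000))
    # inlet+casing slices
    m=(P[:,2]>.1)&(P[:,2]<.16)&(abs(P[:,0]-.53)<.05)&(P[:,1]>-.14)&(P[:,1]<-.02)
    q=P[m]
    for y in np.arange(-.13,-.04,.008):
        s=q[abs(q[:,1]-y)<.004]
        if len(s)>3: print("   y%.3f n%d x %.4f %.4f  zmax %.4f xatmax %.4f"%(y,len(s),s[:,0].min(),s[:,0].max(),s[:,2].max(),s[s[:,2]>s[:,2].max()-.003,0].mean()))
    # sanitiser
    m=(abs(P[:,0]-.665)<.08)&(abs(P[:,1]-.01)<.08)&(P[:,2]>.125)&(P[:,2]<.16)
    print("  cap",m.sum(),P[m].mean(0),P[m].min(0),P[m].max(0),cv2.minAreaRect(P[m][:,:2].astype(np.float32)*1000))
    m=(abs(P[:,0]-.665)<.06)&(abs(P[:,1]-.01)<.06)&(P[:,2]>.004)&(P[:,2]<.2)
    q=P[m]
    for z in np.arange(.005,.15,.015):
        s=q[abs(q[:,2]-z)<.008]
        if len(s)>3: print("   z%.3f n%d"%(z,len(s)),s[:,:2].min(0),s[:,:2].max(0))
    for nm,x,y in(("amber",.665,.275),("beaker",.63,-.235),("clamp",.42,.11)):
        m=(abs(P[:,0]-x)<.09)&(abs(P[:,1]-y)<.09)&(P[:,2]>(.006 if nm=="clamp" else .03))
        print("  ",nm,P[m].min(0),P[m].max(0))
    s=cv2.resize(im.astype(np.uint8)[...,::-1][120:260,220:420] if n=="top" else im.astype(np.uint8)[...,::-1][140:280,230:430],(800,560),interpolation=cv2.INTER_CUBIC)
    cv2.imwrite(f"pics/{n}0c.png",s)
E
python3 m1.py
```

```text
top spool n 692 rect (466.6604309082031, 342.1892395019531) (45.74395751953125, 151.94610595703125) 26.024351119995117 ptp z [0.0674 0.0787 0.0873] px 223 277 197 235
  pca [0.4648 0.3426] [-0.441   0.8975] 116.1663146448864 -0.07713185392675331 0.07477360057930302 mid [0.4653 0.3415]
  gasket 39 [ 0.5207 -0.0681  0.1268] [ 0.5005 -0.0754  0.0975] [ 0.5462 -0.0623  0.1438] 394.79487179487177 191.12820512820514
  motor 1549 ((463.16064453125, -264.6938781738281), (152.8739471435547, 137.21018981933594), 73.00898742675781)
   y-0.130 n35 x 0.5344 0.5594  zmax 0.1585 xatmax 0.5413
   y-0.122 n26 x 0.5099 0.5342  zmax 0.1593 xatmax 0.5236
   y-0.114 n60 x 0.4829 0.5288  zmax 0.1591 xatmax 0.5034
   y-0.106 n44 x 0.4807 0.5321  zmax 0.1512 xatmax 0.4807
   y-0.098 n41 x 0.4956 0.5345  zmax 0.1425 xatmax 0.5069
   y-0.090 n41 x 0.4985 0.5391  zmax 0.1403 xatmax 0.5174
   y-0.082 n43 x 0.5016 0.5471  zmax 0.1377 xatmax 0.5270
   y-0.074 n45 x 0.5042 0.5462  zmax 0.1438 xatmax 0.5257
   y-0.066 n36 x 0.4993 0.5275  zmax 0.1435 xatmax 0.5203
  cap 61 [0.6793 0.0002 0.1402] [ 0.6686 -0.0095  0
[... 1550 characters left out ...]
9975586, 21.275495529174805), 36.01925277709961)
   z0.005 n263 [ 0.6091 -0.05  ] [0.7246 0.0631]
   z0.020 n49 [ 0.6599 -0.0444] [0.7103 0.0047]
   z0.035 n69 [ 0.6598 -0.024 ] [0.7057 0.0139]
   z0.050 n61 [ 0.6617 -0.0222] [0.6982 0.0037]
   z0.065 n69 [ 0.6595 -0.0237] [0.7116 0.0104]
   z0.080 n71 [ 0.6603 -0.0242] [0.7007 0.0085]
   z0.095 n105 [ 0.6618 -0.0221] [0.7013 0.0169]
   z0.110 n42 [ 0.6679 -0.0136] [0.6943 0.0064]
   z0.125 n35 [ 0.6703 -0.014 ] [0.6952 0.0083]
   z0.140 n57 [ 0.6689 -0.0126] [0.693 0.012]
   amber [0.654  0.2648 0.0305] [0.713  0.3142 0.1473]
   beaker [ 0.5402 -0.2861  0.0301] [ 0.6867 -0.1451  0.1641]
   clamp [0.3561 0.068  0.0061] [0.4535 0.1522 0.0169]
```

View pics/top0c.png

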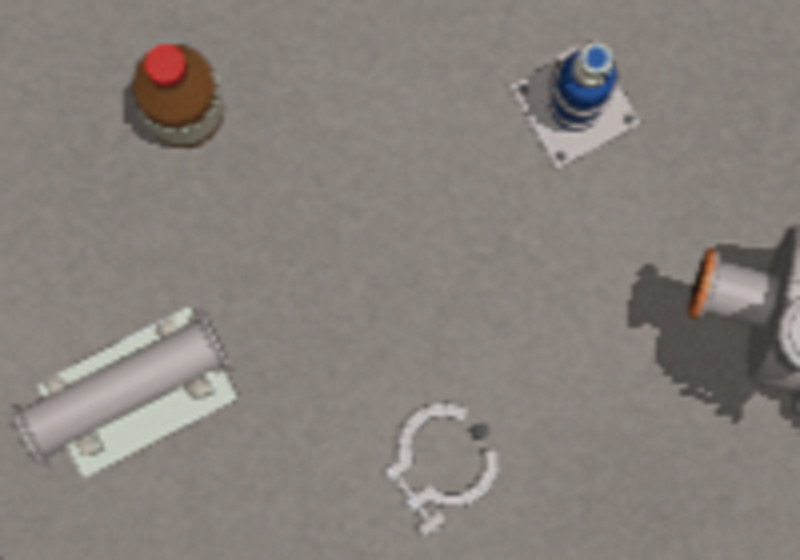

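Crop: the spool's two flanges are at about (275,205) and (225,227) in the full image, and the gasket ring is at (397,190). Next I fit the pump axis and work out the first moves.

```bash
cat > m2.py <<'E'
from h import *
from scipy.optimize import least_squares
np.set_printoptions(precision=4,suppress=True)
G0=np.array([.525,-.068]);
for cams in(("top",),("side",),("top","side")):
    Q=[];O=[]
    for n in cams:
        im=cv2.imread(f"pics/{n}0.png"); d=np.load(f"{n}0.npy")
        P,u,v=cloud(n,d); Q.append(P)
        hsv=cv2.cvtColor(im,cv2.COLOR_BGR2HSV)[v,u]
        m=(hsv[:,0]>3)&(hsv[:,0]<16)&(hsv[:,1]>150)&(np.linalg.norm(P[:,:2]-G0,axis=1)<.06)&(P[:,2]>.08)
        O.append(P[m])
    Q=np.vstack(Q);O=np.vstack(O)
    p=np.array([.525,-.068,np.radians(73)])
    for it in range(6):
        a=np.array([np.cos(p[2]),np.sin(p[2])]); l=np.array([-a[1],a[0]])
        s=(Q[:,:2]-p[:2])@a; t=(Q[:,:2]-p[:2])@l; rr=np.hypot(t,Q[:,2]-.115)
        pipe=(s>-.042)&(s<-.010)&(abs(rr-.019)<.006)
        # motor cylinder radius unknown
        mot=(s<-.15)&(s>-.33)&(rr<.085)&(rr>.05)&(Q[:,2]>.08)&(Q[:,2]<.165)
        def f(x):
            a=np.array([np.cos(x[2]),np.sin(x[2])]); l=np.array([-a[1],a[0]])
            g=lambda K:np.hypot((K[:,:2]-x[:2])@l,K[:,2]-.115)
            o=np.r_[g(Q[pipe])-.019]
            so=(O[:,:2]-x[:2])@a
            return np.r_[o,(np.median(so)+.0015)]*1e3
        S=least_squares(f,p,loss="soft_l1",f_scale=1.5); p=S.x
    print(cams,pipe.sum(),"G",p[:2],"yaw",np.degrees(p[2]),"orange n",len(O))
    # terminal-box top yaw
    m=(Q[:,2]>.205)&(Q[:,2]<.222)&(s<-.13)
    print("  box",m.sum(),cv2.minAreaRect(Q[m][:,:2].astype(np.float32)*1000), "s,t mid",s[m].mean(),t[m].mean())
    m=(Q[:,2]>.218)&(Q[:,2]<.232)&(s>-.12)&(s<-.03)
    if m.sum()>5: (c,rad)=cv2.minEnclosingCircle(Q[m][:,:2].astype(np.float32)); print("  outlet",m.sum(),c,rad,"bearing to G",np.degrees(np.arctan2(p[1]-c[1],p[0]-c[0])),np.hypot(p[0]-c[0],p[1]-c[1]))
print(R.from_quat(r.get_state()["tcp_rot"]).as_matrix())
E
python3 m2.py
```

```text
('top',) 154 G [ 0.5252 -0.0675] yaw 74.20861342092108 orange n 30
  box 942 ((477.16925048828125, -262.8294982910156), (86.64301300048828, 96.30416107177734), 71.92850494384766) s,t mid -0.19891545529642882 0.004930483626374045
  outlet 324 (0.3522435426712036, -0.07288329303264618) 0.16118253767490387 bearing to G 1.775878833555829 0.1730139089797033
('side',) 12 G [ 0.5325 -0.0715] yaw 39.17731264222257 orange n 7
  box 675 ((2295.01220703125, 1658.6890869140625), (679.4938354492188, 1435.653076171875), 33.09522247314453) s,t mid -0.9158717026120665 -2.2556468328160455
  outlet 36 (1.050428867340088, 0.8993246555328369) 1.3286099433898926 bearing to G -118.08038545591384 1.1003362061354478
('top', 'side') 169 G [ 0.5257 -0.0678] yaw 73.1998441896203 orange n 37
  box 2407 ((266.9954833984375, -186.9812774658203), (89.4000015258789, 543.0975341796875), 69.96953582763672) s,t mid -0.2016632056163609 0.017964191159593544
  outlet 986 (0.27885276079177856, -0.08904804289340973) 0.22836527228355408 bearing to G 4.9207606352192474 0.24776701941512255
[[ 0.9477  0.3192 -0.    ]
 [ 0.3192 -0.9477  0.0001]
 [-0.     -0.0001 -1.    ]]
```

```bash
python3 -m jog '[[0,0,-1,0,0,0,0],[0,0,-1,0,0,0,0],[0,0,-1,0,0,0,0],[0,0,-1,0,0,0,0],[0.895,-0.428,0,0,0,0,0],[0.895,-0.428,0,0,0,0,0],[0.895,-0.428,0,0,0,0,0],[0.895,-0.428,0,0,0,0,0],[0.895,-0.428,0,0,0,0,0],[0.895,-0.428,0,0,0,0,0],[0.895,-0.428,0,0,0,0,0],[0.895,-0.428,0,0,0,0,0],[0.895,-0.428,0,0,0,0,0],[0.895,-0.428,0,0,0,0,0],[0.895,-0.428,0,0,0,0,0],[0.895,-0.428,0,0,0,0,0],[0.895,-0.428,0,0,0,0,0],[0.895,-0.428,0,0,0,0,0],[0.895,-0.428,0,0,0,0,0],[0.895,-0.428,0,0,0,0,0]]' 60
python3 -m jog '[[0.895,-0.428,0,0,0,0,0],[0.895,-0.428,0,0,0,0,0],[0.895,-0.428,0,0,0,0,0],[0.895,-0.428,0,0,0,0,0],[0.895,-0.428,0,0,0,0,0],[0.895,-0.428,0,0,0,0,0],[0.895,-0.428,0,0,0,0,0],[0.895,-0.428,0,0,0,0,0],[0.895,-0.428,0,0,0,0,0],[0.895,-0.428,0,0,0,0,0],[0.895,-0.428,0,0,0,0,0],[0.895,-0.428,0,0,0,0,0],[0.895,-0.428,0,0,0,0,0],[0.895,-0.428,0,0,0,0,0],[0.895,-0.428,0,0,0,0,0],[0.895,-0.428,0,0,0,0,0],[0.895,-0.428,0,0,0,0,0],[0.895,-0.428,0,0,0,0,0],[0.895,-0.428,0,0,0,0,0],[0.895,-0.428,0,0,0,0,0]]'
```

```text
time_s: 3.0
position: [0.3958, -0.2757, 0.3114]
tcp_rot: [0.987, 0.162, 0.0, 0.0]
contact_force: [0.7, -0.4, 0.2]
finger_gap: -0.0001
finger_force: 0.0
time_s: 5.0
position: [0.6808, 0.0013, 0.3111]
tcp_rot: [0.987, 0.162, -0.0, -0.0]
contact_force: [0.5, -0.8, 0.2]
finger_gap: 0.0004
finger_force: 0.0
```

```bash
python3 -m jog '[[0,0.1,1,0,0,0,0],[0,0,1,0,0,0,0],[0,0,1,0,0,0,0],[0,0,1,0,0,0,0],[0,0,1,0,0,0,0],[0,0,1,0,0,0,0],[0,0,1,0,0,0,0],[0,0,1,0,0,0,0],[0,0,0.15,0,0,0,0],[0,0,0,0,0,0,0]]'
python3 - <<'E'
from h import *
P0=r.get_state()["position"]; print(P0)
out=[]
for n in("top","side"):
    im,d=snapshot(n); u,v=proj(n,np.array([.68,0,.14])); u,v=int(u),int(v); print(n,u,v,proj(n,P0))
    out.append(cv2.resize(im[v-40:v+40,u-40:u+40,::-1],(400,400),interpolation=cv2.INTER_CUBIC))
cv2.imwrite("pics/cap1.png",np.hstack(out))
E
```

```text
time_s: 6.0
position: [0.6805, -0.0014, 0.1479]
tcp_rot: [0.987, 0.162, -0.001, -0.0]
contact_force: [-0.1, -0.2, 1.3]
finger_gap: -0.0002
finger_force: 0.0
[ 0.68047385 -0.00139485  0.14790332]
top 368 134 [369.59255947 133.75293893]
side 386 209 [386.80484465 207.1400157 ]
```

View pics/cap1.png

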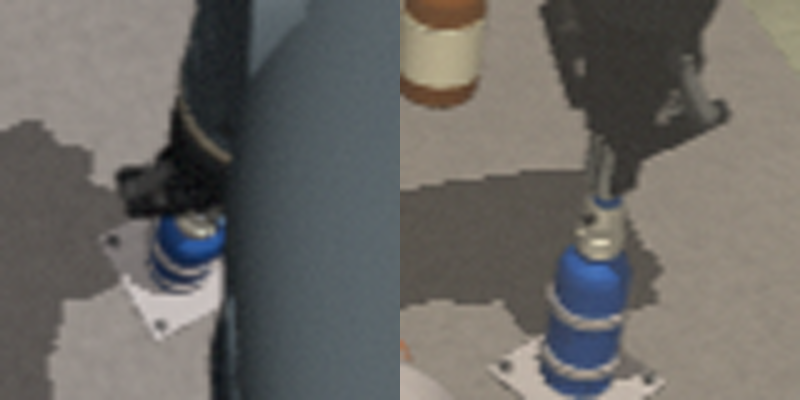

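The side view shows the shut fingertips directly over the blue dot (about (386,207)), a few mm above the cap. Pressing now.

```bash
python3 -m jog '[[0,0,0.2,0,0,0,0],[0,0,0.1,0,0,0,0],[0,0,0.1,0,0,0,0],[0,0,0.1,0,0,0,0],[0,0,0.1,0,0,0,0],[0,0,0,0,0,0,0]]'; python3 -m jog '[[0,0,0.05,0,0,0,0],[0,0,0,0,0,0,0]]'
```

```text
time_s: 6.7
position: [0.6807, -0.0017, 0.1367]
tcp_rot: [0.987, 0.162, 0.0, -0.0]
contact_force: [-1.1, 0.1, 6.7]
finger_gap: -0.0001
finger_force: 3.1
time_s: 6.9
position: [0.6808, -0.0017, 0.136]
tcp_rot: [0.987, 0.162, 0.001, 0.0]
contact_force: [-1.1, 0.7, 6.8]
finger_gap: 0.0003
finger_force: 3.5
```

```bash
python3 -m jog '[[0,0,0.1,0,0,0,0],[0,0,0,0,0,0,0]]'; python3 -m jog '[[0,0,0.05,0,0,0,0],[0,0,0.0,0,0,0,0],[0,0,0,0,0,0,0]]'
```

```text
time_s: 7.1
position: [0.6808, -0.0017, 0.1351]
tcp_rot: [0.987, 0.162, 0.001, 0.0]
contact_force: [-3.4, -0.1, 13.6]
finger_gap: 0.0001
finger_force: 6.6
time_s: 7.4
position: [0.6808, -0.0017, 0.135]
tcp_rot: [0.987, 0.162, 0.001, 0.0]
contact_force: [-5.2, -1.0, 18.7]
finger_gap: 0.0
finger_force: 9.3
```

```bash
python3 -m jog '[[0,0,-0.3,0,0,0,0],[0,0,-1,0,0,0,0],[0,0,-1,0,0,0,0],[0,0,-1,0,0,0.2743,0],[0,0,-1,0,0,0.2743,0],[0,0,-1,0,0,0.2743,0],[0,0,-1,0,0,0.2743,0],[0,0,-1,0,0,0.2743,0],[0,0,-0.5,0,0,0.2743,0],[0,0,0,0,0,0.2743,0],[0,0,0,0,0,0.2743,0],[0,0,0,0,0,0.2743,0],[0,0,0,0,0,0.2743,100],[0,0,0,0,0,0,100]]'
cat > m3.py <<'E'
from h import *
import sys
np.set_printoptions(precision=4,suppress=True)
s=r.get_state(); M=R.from_quat(s["tcp_rot"]).as_matrix(); p=s["position"]
print("xaxis deg",np.degrees(np.arctan2(M[1,0],M[0,0])),"joints",s["joints"])
for t in eval(sys.argv[1]): print(t,"tool mm",M.T@(np.array(t)-p)*1000)
E
python3 m3.py '[(.457,.359,.25),(.457,.359,.062)]'
python3 - <<'E'
from h import *
np.set_printoptions(precision=4,suppress=True)
n="side"; im,d=snapshot(n); P,u,v=cloud(n,d)
m=(abs(P[:,0]-.68)<.02)&(abs(P[:,1])<.02)&(P[:,2]>.125)&(P[:,2]<.16)
print("cap z",np.sort(P[m][:,2])[-12:])
E
```

```text
time_s: 8.8
position: [0.5894, -0.2838, 0.2878]
tcp_rot: [0.953, -0.275, -0.028, -0.121]
contact_force: [-0.1, 0.2, -0.3]
finger_gap: 0.0287
finger_force: 0.0
xaxis deg -31.481962785964168 joints [-0.5505  0.5707  0.6242  1.7447  0.2183  3.1406]
(0.457, 0.359, 0.25) tool mm [-440.8568 -447.8749  192.952 ]
(0.457, 0.359, 0.062) tool mm [-418.293  -407.4345  375.1592]
cap z [0.1418 0.1419 0.1422 0.1422 0.1425 0.1427 0.1427 0.1427 0.1427 0.143
 0.1436 0.1439]
```

The last joint ran to its range limit, so the turn must go the other way. I check where the arm rests and work out the correcting turn.

```bash
python3 -m jog '[[0,0,0,0,0,0,100],[0,0,0,0,0,0,100]]'
cat > m4.py <<'E'
from h import *
import sys
np.set_printoptions(precision=4,suppress=True)
s=r.get_state(); M=R.from_quat(s["tcp_rot"]); yaw=np.radians(float(sys.argv[1]))
x=np.array([np.cos(yaw),np.sin(yaw),0]); z=np.array([0,0,-1.]); T=R.from_matrix(np.c_[x,np.cross(z,x),z])
v=(M.inv()*T).as_rotvec(degrees=True); print("rotvec deg",v,np.linalg.norm(v),"fullscale",v/30)
T=T.as_matrix()
for t in eval(sys.argv[2]): print(t,"target-tool mm",T.T@(np.array(t)-s["position"])*1000)
print(s["joints"],s["position"])
E
python3 m4.py 116.3 '[(.457,.359,.25)]'
```

```text
time_s: 9.05
position: [0.5923, -0.278, 0.2888]
tcp_rot: [0.955, -0.271, -0.027, -0.121]
contact_force: [0.2, 0.6, 0.2]
finger_gap: 0.065
finger_force: 0.0
rotvec deg [ -13.3944  -13.5957 -146.9995] 148.23328696927024 fullscale [-0.4465 -0.4532 -4.9   ]
(0.457, 0.359, 0.25) target-tool mm [631.0551 160.924   38.8397]
[-0.5409  0.5688  0.6237  1.7437  0.219   3.1406] [ 0.5923 -0.278   0.2888]
```

```bash
python3 -m jog '[[0,0,0,-0.0248,-0.0252,-0.272,100],[0,0,0,-0.0248,-0.0252,-0.272,100],[0,0,0,-0.0248,-0.0252,-0.272,100],[0,0,0,-0.0248,-0.0252,-0.272,100],[0,0,0,-0.0248,-0.0252,-0.272,100],[0,0,0,-0.0248,-0.0252,-0.272,100]]'
python3 m4.py 116.3 '[(.457,.359,.25)]'
```

```text
time_s: 9.65
position: [0.5927, -0.2775, 0.2889]
tcp_rot: [0.983, 0.158, -0.022, -0.095]
contact_force: [1.6, 0.5, -0.7]
finger_gap: 0.0858
finger_force: 0.0
rotvec deg [ -8.9137  -9.0255 -97.6434] 98.4639398948295 fullscale [-0.2971 -0.3008 -3.2548]
(0.457, 0.359, 0.25) target-tool mm [630.707  160.3837  38.8779]
[-0.496   0.6106  0.7069  1.8184  0.1242  2.3166] [ 0.5927 -0.2775  0.2889]
```

```bash
python3 -m jog '[[0,0,0,-0.0248,-0.0251,-0.2712,100],[0,0,0,-0.0248,-0.0251,-0.2712,100],[0,0,0,-0.0248,-0.0251,-0.2712,100],[0,0,0,-0.0248,-0.0251,-0.2712,100],[0,0,0,-0.0248,-0.0251,-0.2712,100],[0,0,0,-0.0248,-0.0251,-0.2712,100],[0,0,0,-0.0248,-0.0251,-0.2712,100],[0,0,0,-0.0248,-0.0251,-0.2712,100],[0,0,0,-0.0248,-0.0251,-0.2712,100],[0,0,0,-0.0248,-0.0251,-0.2712,100],[0,0,0,-0.0248,-0.0251,-0.2712,100],[0,0,0,-0.0248,-0.0251,-0.2712,100],[0.986,0.251,0,0,0,0,100],[0.986,0.251,0,0,0,0,100],[0.986,0.251,0,0,0,0,100],[0.986,0.251,0,0,0,0,100],[0.986,0.251,0,0,0,0,100],[0.986,0.251,0,0,0,0,100],[0.986,0.251,0,0,0,0,100],[0.986,0.251,0,0,0,0,100]]'
python3 m4.py 116.3 '[(.457,.359,.25)]'
cat > m5.py <<'E'
from h import *
from scipy.optimize import least_squares
np.set_printoptions(precision=4,suppress=True)
n="top"; im=cv2.imread(f"pics/{n}0.png"); d=np.load(f"{n}0.npy")
P,u,v=cloud(n,d)
# outlet cap: top disc near expected spot
c0=np.array([.5255,-.0678])-.072*np.array([np.cos(np.radians(73.3)),np.sin(np.radians(73.3))])
k=np.linalg.norm(P[:,:2]-c0,axis=1)<.05
m=k&(P[:,2]>.215)&(P[:,2]<.235); print("outlet exp",c0,m.sum(),cv2.minAreaRect(P[m][:,:2].astype(np.float32)*1000),P[m].mean(0))
q=P[(abs(P[:,0]-.465)<.12)&(abs(P[:,1]-.34)<.12)]
p=np.array([.466,.341,np.radians(116.3)])
for nn in(("top",),("side",),("top","side")):
    Q=np.vstack([cloud(x,np.load(f"{x}0.npy"))[0] for x in nn])
    p=np.array([.466,.341,np.radians(116.3)])
    for it in range(5):
        a=np.array([np.cos(p[2]),np.sin(p[2])]); l=np.array([-a[1],a[0]])
        s=(Q[:,:2]-p[:2])@a; t=(Q[:,:2]-p[:2])@l; rr=np.hypot(t,Q[:,2]-.062)
        m=(abs(s)<.066)&(abs(rr-.019)<.006)&(Q[:,2]>.062)
        f=lambda x:(np.hypot((Q[m][:,:2]-x[:2])@np.array([-np.sin(x[2]),np.cos(x[2])]),Q[m][:,2]-.062)-.019)*1e3
        p=least_squares(f,p,loss="soft_l1").x
    k=(rr<.027)&(Q[:,2]>.064)&(abs(s)<.1)
    mid=(s[k].min()+s[k].max())/2
    print(nn,m.sum(),"mid",p[:2]+mid*np.array([np.cos(p[2]),np.sin(p[2])]),"yaw",np.degrees(p[2]),s[k].min(),s[k].max())
E
python3 m5.py
```

```text
time_s: 11.65
position: [0.5592, -0.1174, 0.2891]
tcp_rot: [0.531, 0.848, -0.0, -0.0]
contact_force: [-0.7, 0.6, 0.3]
finger_gap: 0.0857
finger_force: 0.0
rotvec deg [-0.0151 -0.0049 -0.3995] 0.3997828926033138 fullscale [-0.0005 -0.0002 -0.0133]
(0.457, 0.359, 0.25) target-tool mm [472.3753 119.4683  39.1031]
[-0.2069  0.3099  0.2329  1.4941 -0.0001  0.9118] [ 0.5592 -0.1174  0.2891]
outlet exp [ 0.5048 -0.1368] 297 ((478.63922119140625, -128.15692138671875), (45.25472640991211, 52.41447448730469), 0.4656603932380676) [ 0.4776 -0.1286  0.2222]Traceback (most recent call last):
  File "m5.py", line 22, in <module>
    mid=(s[k].min()+s[k].max())/2
         ~~~~~~~~^^
    return umr_minimum(a, axis, None, out, keepdims, initial, where)
ValueError: zero-size array to reduction operation minimum which has no identity
```

```bash
sed -i 's|p=least_squares(f,p,loss="soft_l1").x|p=least_squares(lambda x:np.r_[f(x),(x[:2]-[.466,.341])@a*1e3],p,loss="soft_l1").x|' m5.py; python3 m5.py
python3 -m jog '[[0.984,0.249,0,0,0,-0.0133,100],[0.984,0.249,0,0,0,0,100],[0.984,0.249,0,0,0,0,100],[0.984,0.249,0,0,0,0,100],[0.984,0.249,0,0,0,0,100],[0.984,0.249,0,0,0,0,100],[0.984,0.249,0,0,0,0,100],[0.984,0.249,0,0,0,0,100],[0.984,0.249,0,0,0,0,100],[0.984,0.249,0,0,0,0,100],[0.984,0.249,0,0,0,0,100],[0.984,0.249,0,0,0,0,100],[0.984,0.249,0,0,0,0,100],[0.984,0.249,0,0,0,0,100],[0.984,0.249,0,0,0,0,100],[0.984,0.249,0,0,0,0,100]]'
python3 m4.py 116.3 '[(.457,.359,.25)]'
```

```text
outlet exp [ 0.5048 -0.1368] 297 ((478.63922119140625, -128.15692138671875), (45.25472640991211, 52.41447448730469), 0.4656603932380676) [ 0.4776 -0.1286  0.2222]
('top',) 600 mid [0.4668 0.3423] yaw 116.1359179634145 -0.07515899410465579 0.07671735390894292
('side',) 261 mid [0.468 0.342] yaw 116.34560561588657 -0.07961564058914304 0.07968476599396475
('top', 'side') 860 mid [0.4674 0.3418] yaw 116.22364805033246 -0.07961248825014064 0.0797012097052675
time_s: 13.25
position: [0.4911, 0.2, 0.2891]
tcp_rot: [0.528, 0.849, 0.0, -0.0]
contact_force: [0.2, 0.4, -0.7]
finger_gap: 0.0852
finger_force: 0.0
rotvec deg [-0.0114 -0.0223 -0.0028] 0.025215318856544065 fullscale [-0.0004 -0.0007 -0.0001]
(0.457, 0.359, 0.25) target-tool mm [157.6069  39.8783  39.1316]
[0.3866 0.2358 0.1302 1.4654 0.0004 1.4984] [0.4911 0.2    0.2891]
```

```bash
python3 -m jog '[[1,0.26,0,0,0,0,100],[1,0.26,0,0,0,0,100],[1,0.26,0,0,0,0,100],[1,0.26,0,0,0,0,100],[1,0.26,0,0,0,0,100],[1,0.26,0,0,0,0,100],[1,0.26,0,0,0,0,100],[1,0.26,0,0,0,0,100],[0,0,1,0,0,0,100],[0,0,1,0,0,0,100],[0,0,1,0,0,0,100],[0,0,1,0,0,0,100],[0,0,1,0,0,0,100],[0,0,1,0,0,0,100],[0,0,1,0,0,0,100],[0,0,1,0,0,0,100],[0,0,0.6,0,0,0,100],[0,0,0,0,0,0,100]]'
python3 m4.py 116.3 '[(.4577,.3617,.041)]'
python3 - <<'E'
from h import *
out=[]
for n in("top","side"):
    im,d=snapshot(n); u,v=proj(n,np.array([.466,.342,.07])).astype(int)
    out.append(cv2.resize(im[v-40:v+40,u-40:u+40,::-1],(400,400),interpolation=cv2.INTER_CUBIC))
cv2.imwrite("pics/gr1.png",np.hstack(out))
E
```

```text
time_s: 15.05
position: [0.4571, 0.3601, 0.1156]
tcp_rot: [0.528, 0.849, -0.001, -0.001]
contact_force: [-0.1, -0.3, 0.7]
finger_gap: 0.0856
finger_force: 0.0
rotvec deg [-0.184  0.006 -0.034] 0.1872598146614043 fullscale [-0.0061  0.0002 -0.0011]
(0.4577, 0.3617, 0.041) target-tool mm [ 1.1477  1.1906 74.6092]
[ 0.667   0.3962 -0.087   1.0908  0.0006  1.7793] [0.4571 0.3601 0.1156]
```

View pics/gr1.png

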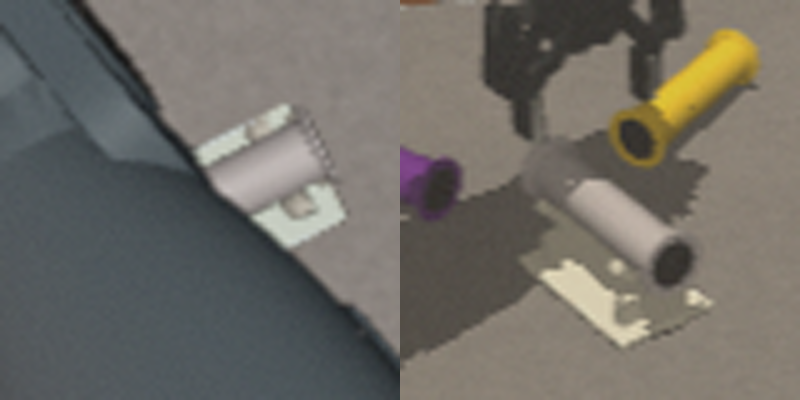

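The side crop shows the open fingers straddling the pipe's far half, and the yellow look-alike is well behind them. Descend and grip.

```bash
python3 -m jog '[[0.057,0.06,1,0,0,0,100],[0,0,1,0,0,0,100],[0,0,1,0,0,0,100],[0,0,0.73,0,0,0,100],[0,0,0,0,0,0,100]]'
python3 -m jog '[[0,0,0,0,0,0,0],[0,0,0,0,0,0,0],[0,0,0,0,0,0,0],[0,0,0,0,0,0,0],[0,0,0,0,0,0,0],[0,0,0,0,0,0,0],[0,0,0,0,0,0,0]]' 80
```

```text
time_s: 15.65
position: [0.4586, 0.3615, 0.0417]
tcp_rot: [0.528, 0.849, -0.001, -0.001]
contact_force: [0.5, 0.4, -0.0]
finger_gap: 0.0851
finger_force: 0.0
time_s: 16.35
position: [0.458, 0.3614, 0.0437]
tcp_rot: [0.528, 0.849, -0.0, -0.001]
contact_force: [-6.4, -3.2, 12.2]
finger_gap: 0.0362
finger_force: 78.7
```

```bash
python3 -m jog '[[0,0,0,0,0,0,65],[0,0,0,0,0,0,65],[0,0,0.2,0,0,0,65],[0,0,0,0,0,0,0],[0,0,0,0,0,0,0],[0,0,0,0,0,0,0],[0,0,0,0,0,0,0],[0,0,0,0,0,0,0]]' 80
```

```text
time_s: 17.15
position: [0.4581, 0.3611, 0.0382]
tcp_rot: [0.528, 0.849, -0.001, -0.001]
contact_force: [-4.8, -2.1, 3.8]
finger_gap: 0.0366
finger_force: 79.3
```

```bash
python3 -m jog '[[0,0,-0.2,0,0,0,0],[0,0,-0.5,0,0,0,0],[0,0,-1,0,0,0,0],[0,0,-1,0,0,0,0],[0,0,-1,0,0,0,0],[0,0,-1,0,0,0,0],[0,0,-1,0,0,0,0],[0,0,-1,0,0,0,0],[0,0,-1,0,0,0,0],[0,0,-1,0,0,0,0],[0,0,-0.5,0,0,0,0],[0,0,0,0,0,0,0]]'
cat > m6.py <<'E'
from h import *
from scipy.optimize import least_squares
import sys
np.set_printoptions(precision=4,suppress=True)
s0=r.get_state(); p0=s0["position"]; M=R.from_quat(s0["tcp_rot"]).as_matrix()
L=[]
for n in("top","side"):
    im,d=snapshot(n); cv2.imwrite(f"pics/{n}_{sys.argv[1]}.png",im[...,::-1])
    P,u,v=cloud(n,d); hsv=cv2.cvtColor(im,cv2.COLOR_RGB2HSV)[v,u]
    T=(P-p0)@M      # tool frame
    k=(abs(T[:,0])<.14)&(abs(T[:,1])<.04)&(T[:,2]<.01)&(T[:,2]>-.055)
    L.append((n,T[k],hsv[k]))
def fit(T,lab):
    x=np.array([0,0,-.022,0])  # y0,slope y, z0, slope z  (line along tool x)
    for it in range(8):
        g=lambda x,K:np.hypot(K[:,1]-x[0]-x[1]*K[:,0],K[:,2]-x[2]-x[3]*K[:,0])
        rr=g(x,T); m=(abs(rr-.019)<.004)&(T[:,0]<-.005)&(T[:,0]>-.088)
        x=least_squares(lambda x:np.r_[(g(x,T[m])-.019)*1e3,x[1]*20,x[3]*20],x,loss="soft_l1").x
    k=(g(x,T)<.0275); e=T[k][:,0]
    print(lab,m.sum(),"y0 %.4f ydeg %.2f z0 %.4f zdeg %.2f"%(x[0],np.degrees(x[1]),x[2],np.degrees(x[3])),"ends",np.sort(e)[[0,2,5]],np.sort(e)[[-6,-3,-1]])
for n,T,_ in L: fit(T,n)
fit(np.vstack([t for _,t,_ in L]),"both")
E
python3 m6.py lift
```

```text
time_s: 18.35
position: [0.4599, 0.3622, 0.224]
tcp_rot: [0.528, 0.849, 0.001, 0.0]
contact_force: [0.8, 1.0, -3.0]
finger_gap: 0.0363
finger_force: 80.2
top 320 y0 -0.0004 ydeg 0.46 z0 -0.0244 zdeg -0.72 ends [-0.0968 -0.0967 -0.0967] [-0.0368 -0.036  -0.0351]
side 216 y0 -0.0000 ydeg -0.18 z0 -0.0230 zdeg -0.43 ends [-0.101  -0.1007 -0.1   ] [0.0523 0.0539 0.0561]
both 528 y0 0.0003 ydeg 0.71 z0 -0.0232 zdeg 0.04 ends [-0.101  -0.1007 -0.1   ] [0.0523 0.0539 0.0561]
```

```bash
python3 -m jog '[[0,0,0,0,0,0.239,0],[0,0,0,0,0,0.239,0],[0,0,0,0,0,0.239,0],[0,0,0,0,0,0.239,0],[0,0,0,0,0,0.239,0],[0,0,0,0,0,0.239,0],[-0.98,0.777,0,0,0,0,0],[-0.98,0.777,0,0,0,0,0],[-0.98,0.777,0,0,0,0,0],[-0.98,0.777,0,0,0,0,0],[-0.98,0.777,0,0,0,0,0],[-0.98,0.777,0,0,0,0,0],[-0.98,0.777,0,0,0,0,0],[-0.98,0.777,0,0,0,0,0],[-0.98,0.777,0,0,0,0,0],[-0.98,0.777,0,0,0,0,0],[-0.98,0.777,0,0,0,0,0],[-0.98,0.777,0,0,0,0,0],[0,0,0,0,0,0,0]]'
cat > m7.py <<'E'
# pump pose from both cameras' first pictures, sharper: pipe + casing lateral, box edges
from h import *
from scipy.optimize import least_squares
np.set_printoptions(precision=4,suppress=True)
n="top"; d=np.load("top0.npy"); Q,u,v=cloud(n,d)
p=np.array([.5255,-.0678,np.radians(73.3)])
a=np.array([np.cos(p[2]),np.sin(p[2])])
def ax(x): return np.array([-np.sin(x[2]),np.cos(x[2])])
for zc in(.113,.115,.117):
    x=p.copy()
    for it in range(6):
        s=(Q[:,:2]-x[:2])@a; rr=np.hypot((Q[:,:2]-x[:2])@ax(x),Q[:,2]-zc)
        m=(s>-.042)&(s<-.012)&(abs(rr-.019)<.004)
        mm=(s<-.15)&(s>-.32)&(rr>.05)&(rr<.085)&(Q[:,2]>.10)
        x=least_squares(lambda x:np.r_[(np.hypot((Q[m][:,:2]-x[:2])@ax(x),Q[m][:,2]-zc)-.019)*1e3,(x[:2]-p[:2])@a*1e3],x,loss="soft_l1").x
    f=(s>-.006)&(s<.003)&(rr<.03)
    print(zc,m.sum(),x[:2],np.degrees(x[2]),"flange r",np.percentile(rr[f],[50,90]),"s",np.round(np.percentile(s[(rr<.027)&(rr>.01)&(s>-.03)&(s<.02)],[90,95,99]),4))
# box faces
m=(Q[:,2]>.209)&(Q[:,2]<.221)&(np.linalg.norm(Q[:,:2]-[.477,-.263],axis=1)<.09)
print(m.sum(),cv2.minAreaRect(Q[m][:,:2].astype(np.float32)*1000))
img=np.zeros((400,640),np.uint8); img[v[m],u[m]]=255
K=cv2.findContours(img,cv2.RETR_EXTERNAL,cv2.CHAIN_APPROX_NONE)[0]; K=max(K,key=cv2.contourArea)
ap=cv2.approxPolyDP(K,5,True)[:,0]; W=np.array([w(n,q,z=.216)[:2] for q in ap]); e=np.roll(W,-1,0)-W
for q,ed in zip(ap,e): print("  edge",q,np.round(np.hypot(*ed),3),np.degrees(np.arctan2(ed[1],ed[0]))%90)
E
python3 m7.py; python3 m6.py pre; python3 m4.py 73.3 '[(.571,.0835,.0913)]'
```

```text
time_s: 20.35
position: [0.5699, 0.0801, 0.2208]
tcp_rot: [0.804, 0.595, -0.001, -0.0]
contact_force: [1.0, 0.0, -2.7]
finger_gap: 0.0363
finger_force: 80.3
0.113 119 [ 0.5243 -0.0674] 76.58380951366632 flange r [0.0238 0.0286] s [-0.0013 -0.001  -0.0007]
0.115 134 [ 0.5251 -0.0677] 74.40713092066677 flange r [0.0239 0.0276] s [-0.0013 -0.001  -0.0007]
0.117 129 [ 0.5256 -0.0678] 72.44540874623898 flange r [0.0234 0.0261] s [-0.0013 -0.001  -0.0007]
897 ((467.43914794921875, -259.61199951171875), (85.75418853759766, 75.8795166015625), 72.95870971679688)
  edge [462 188] 0.068 73.04868613606666
  edge [456 213] 0.083 72.19713530418768
  edge [487 222] 0.07 73.07198436773936
  edge [493 196] 0.083 73.93164854544419
top 0 y0 0.0000 ydeg 0.00 z0 -0.0220 zdeg 0.00 ends [0.0167 0.018  0.0198] [0.0539 0.0544 0.055 ]
side 251 y0 0.0001 ydeg -0.22 z0 -0.0243 zdeg -0.27 ends [-0.0995 -0.0981 -0.0976] [0.0433 0.0455 0.0476]
both 251 y0 0.0001 ydeg -0.22 z0 -0.0243 zdeg -0.27 ends [-0.0995 -0.0981 -0.0976] [0.0543 0.0544 0.055 ]
rotvec deg [-0.1575  0.0423 -0.1964] 0.25532833464369564 fullscale [-0.0053  0.0014 -0.0065]
(0.571, 0.0835, 0.0913) target-tool mm [  1.7802   1.3916 129.7858]
[0.1432 0.3301 0.09   1.3335 0.0005 2.0089] [0.5692 0.0822 0.2211]
```

```bash
python3 -m jog '[[0.09,0.09,1,0,0,0,0],[0,0,1,0,0,0,0],[0,0,1,0,0,0,0],[0,0,1,0,0,0,0],[0,0,1,0,0,0,0],[0,0,1,0,0,0,0],[0,0,0.49,0,0,0,0],[0,0,0,0,0,0,0],[0,0,0,0,0,0,0]]'
python3 m6.py low; python3 m4.py 73.1 '[(.5714,.0834,.0913),(.5255+.2907*.108,-.0678+.9568*.108,.0913)]'
python3 - <<'E'
import cv2,numpy as np
a=cv2.imread("pics/side_low.png")[150:250,290:430]; b=cv2.imread("pics/top_low.png")[130:230,330:430]
cv2.imwrite("pics/low2.png",np.hstack([cv2.resize(a,(448,320),interpolation=3),cv2.resize(b,(320,320),interpolation=3)]))
E
```

```text
time_s: 21.35
position: [0.5718, 0.0843, 0.0929]
tcp_rot: [0.803, 0.596, -0.0, -0.0]
contact_force: [1.2, 0.5, -2.5]
finger_gap: 0.0366
finger_force: 80.4
top 0 y0 0.0000 ydeg 0.00 z0 -0.0220 zdeg 0.00 ends [0.0172 0.02   0.0226] [0.0538 0.0544 0.0549]
side 258 y0 0.0018 ydeg 0.41 z0 -0.0242 zdeg 0.02 ends [-0.0991 -0.0988 -0.0985] [0.03   0.031  0.0338]
both 258 y0 0.0018 ydeg 0.41 z0 -0.0242 zdeg 0.02 ends [-0.0991 -0.0988 -0.0985] [0.0538 0.0545 0.0549]
rotvec deg [ 0.0386 -0.0328  0.0928] 0.10571469660749107 fullscale [ 0.0013 -0.0011  0.0031]
(0.5714, 0.0834, 0.0913) target-tool mm [-0.9921 -0.7228  2.1977]
(0.5568955999999999, 0.035534399999999994, 0.0913) target-tool mm [-51.007   -0.6862   2.1977]
[ 0.1458  0.4048 -0.1349  1.0303  0.0002  2.01  ] [0.5724 0.0841 0.0935]
```

View pics/low2.png

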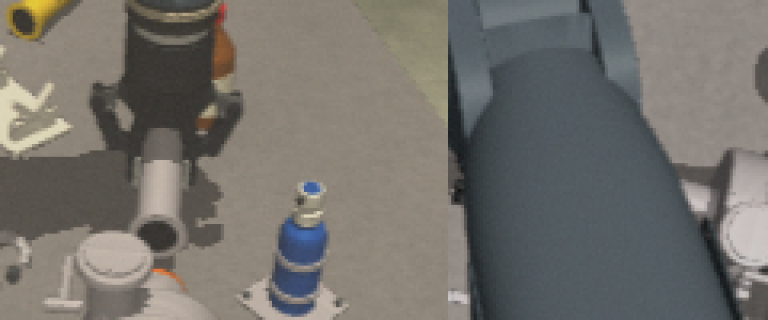

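The side crop shows the spool upright-gripped and level in front of the inlet, lined up with the outlet, with the sanitiser clear on the right. I check the gasket centre once more from the first top picture with a small rendered ring.

```bash
cat > m8.py <<'E'
from h import *
from scipy.optimize import minimize
im=cv2.imread("pics/top0.png").astype(float); c0=np.array([396,189]); h=14
sub=im[c0[1]-h:c0[1]+h,c0[0]-h:c0[0]+h]; b,g,rr=cv2.split(sub)
org=np.clip((rr-b)/np.maximum(rr,40),0,1); org[org<.3]=0; org=np.clip(org/np.percentile(org[org>0],85),0,1)
th=np.linspace(0,2*np.pi,73); S=8; yaw=np.radians(73.1); a=np.array([np.cos(yaw),np.sin(yaw),0]); l=np.array([-a[1],a[0],0])
def ring(G,rad,s): return np.array([proj("top",np.array([G[0],G[1],.115])+a*s+rad*(np.cos(t)*l+np.sin(t)*np.array([0,0,1]))) for t in th])
def ren(G,tk,ri):
    A=np.zeros((2*h*S,2*h*S),np.float32); k=lambda q:np.round((q-c0+h+.5)*S).astype(np.int32)
    hull=cv2.convexHull(np.vstack([k(ring(G,.02525,0)),k(ring(G,.02525,-tk))])); cv2.fillPoly(A,[hull],1)
    if ri>0: cv2.fillPoly(A,[k(ring(G,ri,0))],0)
    return cv2.resize(A,(2*h,2*h),interpolation=cv2.INTER_AREA)
print("orange sum",org.sum())
for tk in(.002,.003,.004):
    best=min((((ren(G,tk,ri)-org)**2).sum(),x,y,ri) for ri in(.0155,.0175) for x in np.arange(.519,.533,.001) for y in np.arange(-.074,-.061,.001) for G in[(x,y)])
    print(tk,best)
E
python3 m8.py
```

```text
orange sum 49.00258579565872Traceback (most recent call last):
  File "m8.py", line 15, in <module>
    best=min((((ren(G,tk,ri)-org)**2).sum(),x,y,ri) for ri in(.0155,.0175) for x in np.arange(.519,.533,.001) for y in np.arange(-.074,-.061,.001) for G in[(x,y)])
  File "m8.py", line 15, in <genexpr>
    best=min((((ren(G,tk,ri)-org)**2).sum(),x,y,ri) for ri in(.0155,.0175) for x in np.arange(.519,.533,.001) for y in np.arange(-.074,-.061,.001) for G in[(x,y)])
                ~~~^^^^^^^^^
  File "m8.py", line 11, in ren
    if ri>0: cv2.fillPoly(A,[k(ring(G,ri,0))],0)
                               ~~~~^^^^^^^^
  File "m8.py", line 7, in ring
    def ring(G,rad,s): return np.array([proj("top",np.array([G[0],G[1],.115])+a*s+rad*(np.cos(t)*l+np.sin(t)*np.array([0,0,1]))) for t in th])
                                        ~~~~^^^^^^^^^^^^^^^^^^^^^^^^^^^^^^^^^^^^^^^^^^^^^^^^^^^^^^^^^^^^^^^^^^^^^^^^^^^^^^^^^^^^
  File "h.py", line 20, in proj
    K,E,_=cam(n); p=E[:3,:3]@P+E[:3,3]; q=K@[p[0],-p[1],-p[2]]; return q[:2]/q[2]
          ~~~^^^
  File "h.py", line 5, in cam
    c=camera_info(n); return np.array(c["camera_matrix"]),np.array(c["extrinsics"]),c
ValueError: time passes only in moves, steps and waits
```

```bash
sed -i 's/^def cam(n)/import functools\n@functools.lru_cache\ndef cam(n)/' h.py; python3 m8.py
```

```text
orange sum 49.00258579565872
0.002 (np.float64(11.581632929824373), np.float64(0.525), np.float64(-0.06999999999999999), 0.0155)
0.003 (np.float64(10.141204429386065), np.float64(0.525), np.float64(-0.06899999999999999), 0.0155)
0.004 (np.float64(10.171609797987593), np.float64(0.525), np.float64(-0.06799999999999999), 0.0155)
```

```bash
python3 -m jog '[[-0.5,-0.045,0.1,0,0,0,0],[-0.5,0,0,0,0,0,0],[-0.5,0,0,0,0,0,0],[-0.5,0,0,0,0,0,0],[-0.4,0,0,0,0,0,0],[0,0,0,0,0,0,0]]'
for i in 1 2 3; do python3 -m jog '[[0,0,0,0,0,0,0]]' | grep -E "position|contact"; done
python3 m6.py near; python3 m4.py 73.1 '[(.525+.2907*.098,-.0683+.9568*.098,.0912)]'
```

```text
time_s: 22.05
position: [0.5566, 0.0368, 0.0906]
tcp_rot: [0.803, 0.595, -0.0, -0.0]
contact_force: [-0.8, 0.5, -2.6]
finger_gap: 0.0363
finger_force: 80.4
position: [0.5571, 0.0378, 0.0906]
contact_force: [-0.2, 0.2, -2.8]
position: [0.5571, 0.0383, 0.0905]
contact_force: [-0.2, 0.2, -2.7]
position: [0.5571, 0.0385, 0.0905]
contact_force: [0.1, -0.7, -2.4]
top 0 y0 0.0000 ydeg 0.00 z0 -0.0220 zdeg 0.00 ends [0.0146 0.0165 0.0199] [0.0541 0.0546 0.055 ]
side 263 y0 0.0013 ydeg 0.14 z0 -0.0242 zdeg -0.33 ends [-0.1265 -0.1251 -0.1233] [0.0278 0.0298 0.0314]
both 263 y0 0.0013 ydeg 0.14 z0 -0.0242 zdeg -0.33 ends [-0.1265 -0.1251 -0.1233] [0.0543 0.0546 0.055 ]
rotvec deg [-0.0488  0.008   0.1072] 0.11806246267444175 fullscale [-0.0016  0.0003  0.0036]
(0.5534886, 0.0254664, 0.0912) target-tool mm [-13.4585   0.36    -0.7913]
[ 0.0688  0.3773 -0.1883  1.006   0.0002  1.9327] [0.5571 0.0384 0.0904]
```

```bash
python3 -m jog '[[-0.1,0.01,-0.045,0,0,0,0],[-0.1,0,0,0,0,0,0],[-0.1,0,0,0,0,0,0],[-0.1,0,0,0,0,0,0],[-0.1,0,0,0,0,0,0],[0,0,0,0,0,0,0],[0,0,0,0,0,0,0]]'
python3 -m jog '[[-0.05,0,0,0,0,0,0],[0,0,0,0,0,0,0]]';python3 -m jog '[[-0.05,0,0,0,0,0,0],[0,0,0,0,0,0,0]]'
python3 m4.py 73.1 '[(.525+.2907*.098,-.0683+.9568*.098,.0912)]'
```

```text
time_s: 23.15
position: [0.5543, 0.0284, 0.0914]
tcp_rot: [0.803, 0.596, -0.0, -0.0]
contact_force: [0.5, -0.3, -3.2]
finger_gap: 0.0363
finger_force: 80.4
time_s: 23.35
position: [0.554, 0.0275, 0.0913]
tcp_rot: [0.803, 0.596, -0.0, -0.0]
contact_force: [0.2, -0.3, -2.8]
finger_gap: 0.0364
finger_force: 80.4
time_s: 23.55
position: [0.5537, 0.0265, 0.0914]
tcp_rot: [0.803, 0.596, -0.0, -0.0]
contact_force: [0.7, -0.4, -2.7]
finger_gap: 0.0364
finger_force: 80.4
rotvec deg [-0.0461  0.013   0.0756] 0.08948877915246888 fullscale [-0.0015  0.0004  0.0025]
(0.5534886, 0.0254664, 0.0912) target-tool mm [-1.0329  0.118   0.1864]
[ 0.0478  0.3702 -0.1969  1.0045  0.0001  1.9122] [0.5537 0.0265 0.0914]
```

```bash
python3 - <<'E'
from h import *
for n in ("side",):
    im,d=snapshot(n); u,v=proj(n,np.array([.53,-.04,.115])).astype(int); print(u,v)
    cv2.imwrite("pics/cont1.png",cv2.resize(im[v-45:v+35,u-50:u+50,::-1],(800,600),interpolation=cv2.INTER_CUBIC))
E
```

```text
336 232
```

View pics/cont1.png

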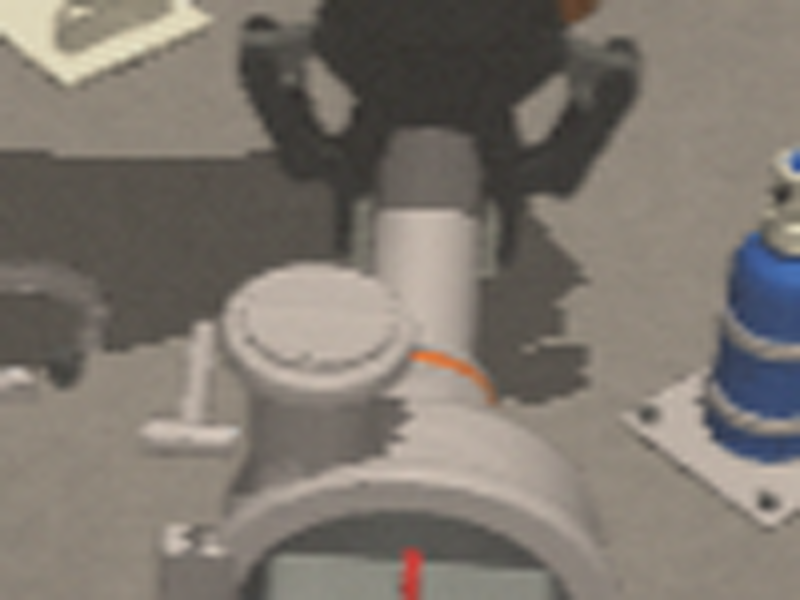

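The side crop shows the spool flange just short of the orange ring (340–350,231), with their right edges flush. The grip is at the far half, and the bottle and clamp are clear. Now I press gently.

```bash
python3 -m jog '[[-0.05,0,0,0,0,0,0],[0,0,0,0,0,0,0]]' | grep -E "pos|cont";python3 -m jog '[[-0.05,0,0,0,0,0,0],[0,0,0,0,0,0,0]]'| grep -E "pos|cont"; python3 -m jog '[[-0.05,0,0,0,0,0,0],[0,0,0,0,0,0,0]]'| grep -E "pos|cont"
```

```text
position: [0.5534, 0.0255, 0.0914]
contact_force: [-0.5, -0.3, -2.4]
position: [0.5531, 0.0246, 0.0914]
contact_force: [0.7, -0.6, -1.4]
position: [0.5529, 0.0239, 0.0914]
contact_force: [1.1, 1.1, -2.5]
```

```bash
for i in 1 ; do python3 -m jog '[[-0.05,0,0,0,0,0,0],[0,0,0,0,0,0,0]]' | grep -E "pos|cont|rot"; done; python3 -m jog '[[-0.05,0,0,0,0,0,0],[0,0,0,0,0,0,0]]'| grep -E "pos|cont|rot"
```

```text
position: [0.5527, 0.0233, 0.0915]
tcp_rot: [0.803, 0.596, 0.0, -0.001]
contact_force: [0.6, 4.8, -1.5]
position: [0.5526, 0.0229, 0.0915]
tcp_rot: [0.803, 0.596, 0.001, -0.001]
contact_force: [0.6, 7.4, -3.0]
```

```bash
python3 -m jog '[[-0.04,0,0,0,0,0,0],[-0.03,0,0,0,0,0,0],[0,0,0,0,0,0,0],[0,0,0,0,0,0,0]]' | grep -E "pos|cont|rot"; for i in 1 2 3; do python3 -m jog '[[0,0,0,0,0,0,0],[0,0,0,0,0,0,0]]'| grep -E "pos|cont|rot"; done
```

```text
position: [0.5524, 0.0224, 0.0916]
tcp_rot: [0.803, 0.597, 0.001, -0.001]
contact_force: [2.9, 12.1, -2.7]
position: [0.5524, 0.0224, 0.0916]
tcp_rot: [0.803, 0.597, 0.001, -0.001]
contact_force: [2.9, 11.9, -2.9]
position: [0.5525, 0.0224, 0.0916]
tcp_rot: [0.803, 0.597, 0.001, -0.001]
contact_force: [2.1, 12.0, -3.4]
position: [0.5524, 0.0224, 0.0916]
tcp_rot: [0.803, 0.597, 0.001, -0.001]
contact_force: [2.2, 12.1, -2.3]
```

```bash
python3 m6.py fin; python3 m4.py 73.1 '[(.525+.2907*.098,-.0683+.9568*.098,.0912)]'; python3 - <<'E'
from h import *
s=r.get_state(); print(s["contact_force"],s["wrist_torque"],s["time_s"],s["finger_force"])
im=cv2.imread("pics/side_fin.png"); a=im[187:267,286:386]
im,d=snapshot("top"); b=im[130:210,330:430,::-1]
cv2.imwrite("pics/fin2.png",np.hstack([cv2.resize(a,(450,360),interpolation=3),cv2.resize(b,(350,360),interpolation=3)]))
# spool vs pump rims in the side cloud, pump frame
im,d=snapshot("side"); P,u,v=cloud("side",d); yaw=np.radians(73.1); a=np.array([np.cos(yaw),np.sin(yaw)]); l=np.array([a[1],-a[0]])
q=P[:,:2]-[.525,-.0683]; S=q@a; L=q@l
for lo,hi in((-.04,-.01),(-.006,-.001),(.001,.006),(.01,.04),(.04,.07)):
    m=(S>lo)&(S<hi)&(abs(L)<.03)&(P[:,2]>.1)&(P[:,2]<.15)
    if m.sum(): print(lo,hi,m.sum(),"z99 %.4f Lmax %.4f"%(np.percentile(P[m][:,2],97),np.percentile(L[m],98)))
E
```

```text
top 0 y0 0.0000 ydeg 0.00 z0 -0.0220 zdeg 0.00 ends [0.0149 0.0167 0.0195] [0.0549 0.0551 0.0552]
side 246 y0 0.0015 ydeg 0.35 z0 -0.0241 zdeg -0.12 ends [-0.11   -0.1088 -0.1074] [0.028  0.0285 0.0297]
both 246 y0 0.0015 ydeg 0.35 z0 -0.0241 zdeg -0.12 ends [-0.11   -0.1088 -0.1074] [0.0549 0.0551 0.0552]
rotvec deg [-0.0447 -0.215   0.154 ] 0.26823186512995195 fullscale [-0.0015 -0.0072  0.0051]
(0.5534886, 0.0254664, 0.0912) target-tool mm [3.2351 0.0847 0.386 ]
[ 0.0384  0.3669 -0.2015  1.0019  0.0038  1.9015] [0.5525 0.0224 0.0916]
[ 1.40857949 12.33346088 -3.08225539] [ 2.21400458 -0.31325348 -0.07043711] 25.7 80.31728625297546
-0.04 -0.01 11 z99 0.1355 Lmax 0.0138
-0.006 -0.001 18 z99 0.1411 Lmax 0.0247
0.01 0.04 69 z99 0.1360 Lmax 0.0190
0.04 0.07 96 z99 0.1352 Lmax 0.0182
```

View pics/fin2.png

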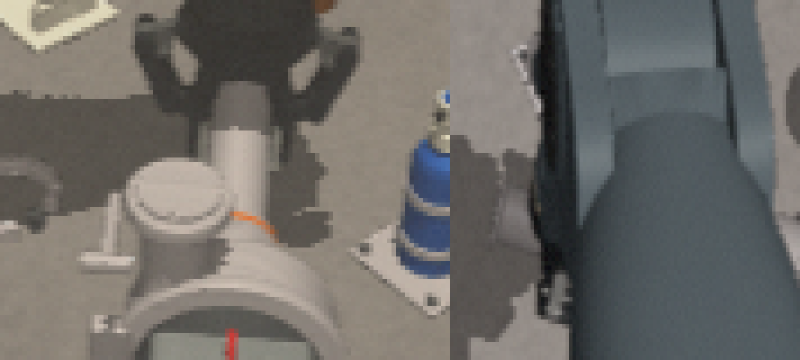

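The final side crop shows the spool seated on the orange ring and in line with the inlet. The axial push is about 12.2 N, and the spool and inlet-pipe tops match to about 1 mm. Handing in.

```bash
python3 -c "
from bench import ticket; print(ticket.hand_in())"
```

```text
the job is handed in; nothing more can be done
None
```

The gasket is misted, and the spool is pressed squarely onto it at about 12 N by its far half, centred to about 1 mm by camera. The arm hit its last joint's range limit once mid-move and swung off course, but touched nothing; the job is handed in.

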